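# Hold the mould release half-way down with the push pin

## Robot

A 6-joint arm with a two-finger parallel gripper is mounted at the origin on a cart in front of the work surface, level with it; the furniture and walls round the work are solid. World frame = base frame: x ahead of the robot, y to its left, z up, the work surface at z = 0. Lengths are in m, angles in rad, forces in N, time in s.
With the tool pointing down it reaches from about 0.325 to 0.9 m from the base axis. Payload 6.1 kg.
Tool frame: the origin (TCP) lies midway between the tips of the shut fingers; the grasp point (between the pads) lies grip_point_offset behind it (grip_point_offset is the distance from the TCP to the grasp point, in m); z points along the fingers, y is the line along which they close (so a half turn about z gives the same grasp; the last joint's range is limited). The gripper opens to 85 mm and grips with 20 to 120 N. Pads are 22 mm wide; open, the fingers measure 114 mm over their backs; the gripper's body (76 mm by 85 mm) begins 54 mm behind the grasp point. The pads swing forward as they close: fully open they stand 13 mm farther back than shut.
Start: joints at [1.074, 0.22, 1.526, -0, 1.395, -0.126], TCP at [0.226, 0.583, 0.231] pointing down, gripper open.
Joint ranges: [-2.98, 2.98], [-0.91, 2.08], [0.09, 2.57], [-1.24, 4.39], [0.2, 2.65], [-2.68, 2.68]. Speed limits (rad/s): [2.57, 2.57, 3.01, 3.14, 3.14, 3.14].

## Interface

Orientations are given as a unit quaternion [x, y, z, w].
In Python, from workcell import * gives the robot as it stands.
- The arm moves only by the tool apply_moves, never from a script. Its argument "moves" is a list of rows, each a list of 7 numbers: the shift along the tool's x, y, z each as a share of 0.02 m, from -1 to 1, then the turn, a rotation vector about the tool's x, y, z each as a share of 0.08 rad, from -1 to 1, then the opening, from 0 (shut) to 1 (fully open). A call has 1 to 12 rows; each row shifts and turns the commanded pose from where the row before left it, along the tool's axes as they then stand; what a row does not reach is not made up. A row lasts 1/10 s, in which the tool goes at most 50 mm and 8.59 degrees, less where a joint would pass 70% of its speed; a pose out of reach is approached as far as the arm can. A call with a number of a shift or a turn outside -1 to 1 is refused whole. A call with a gripper value outside its range is refused whole. The fingers move at their own pace and stop on an object; "force" is the grip in N (left out, the last holds). Time passes only in rows, so rows that do not move let the fingers close. It gives the time, the measured TCP pose, the force, the opening and the grip force at its end, in the units of the state.
- read_state(): the state, without advancing time (a new reading comes with each control period).
- capture(name): name is "side" or "top"; returns the picture (420x560x3 uint8, blue, green, red); there is no depth.
- get_calibration(name): a dict with "K" (3x3 intrinsics, pixels), "D" ([k1, k2, p1, p2, k3] as OpenCV has them; the pictures are not rectified), "R" (3x3) and "t" (3): a world point X has camera coordinates R X + t. Camera axes: x right, y down, z forward; pixel columns grow to the right and rows downward; lengths in m; the calibration is good to about 2 mm. A picture is of the moment at which its call begins. get_calibration takes no time and is no camera call.
- finish_job(): hands the job in; it is judged then, once.
The state is a dict: "clock": time; "joints": joint angles; "joint_vel": joint speeds; "joint_efforts": joint torques, N m; "eef_pos": TCP position; "tool_rot": TCP orientation; "contact_force": force on the tool from outside, world axes, zero at the start; "moment": the same for the moment, N m; "grip_width": finger opening in m; "gripper_force": force on a finger pad.
Only numpy, scipy, OpenCV 4.12 (cv2) and the standard library are available. Lean on these libraries where they do the work, as an engineer would, in place of code of your own. Each camera call takes 0.05 s, during which the arm holds its last target. There are 200 camera calls.

## Task

Take the long push pin out of the wooden rack, put it down through the guide hole in the bridge of the mould release stand, and with it press the spring-loaded plunger below the hole half-way down: 10 mm of its 20 mm travel, which is when the groove round the pin is level with the top of the bridge. Keep it steadily at that depth for two seconds and finish while still gripping the pin and holding the plunger down; do not let go. Do not push the plunger to its bottom, and leave the short pin and everything else on the bench where it stands.

Things in the scene. Friction and masses are not known exactly. Their poses are not given: they have to be found in the camera images.
- long_pin_grip (a point): Centre of the grip of the long push pin (the one to use; see long_pin), on its axis: 130 mm above the tip, 24 mm above the collar's top, 21 mm below the pin's top. z axis along the pin, up. The pin is loose and stands upright in one of the rack's two sockets; which one varies.
- long_pin_tip (a point): Centre of the lower end of the long push pin, on its axis; the last 6 mm taper to 9 mm diameter. In the rack it stands 10 mm above the bench. The z axis runs along the pin, up.
- short_pin_grip (a point): Centre of the grip of the short push pin, the same as the long one but with a shaft of only 55 mm (106 mm in all) and no groove; it stands 45 mm lower in the other socket and must be left there. 85 mm above its lower end, 21 mm below its top.
- rack: The wooden rack, a fixed block 70 x 120 x 55 mm, with two sockets 15.5 mm wide and 45 mm deep, 30 mm either side of its middle along its own y axis. Origin at the centre of its underside. It stands left or right of the middle of the bench, the stand on the other side.
- guide_mouth (a point): Centre of the guide hole's upper mouth, 120 mm above the bench, z up. The fixed mould release stand has a 110 x 110 mm steel base and two columns with an aluminium bridge, 50 x 110 x 25 mm, its top at this height (column nuts 44 mm from the hole, along the stand's y axis, stand 6 mm higher). The vertical round hole is 18 mm wide and goes through, with a 2 mm chamfer.
- plunger_top (a point): Centre of the top of the spring-loaded plunger, a steel disc 28 mm in diameter, straight below the guide hole: 56 mm below guide_mouth (31 mm below the bridge's underside) when it is up.
- plunger (a joint): How far the plunger is pressed down, in m: 0 up, 0.02 bottomed. Its spring pushes back with about 2.5 N at first and 0.5 N more for each mm (about 7.5 N at 10 mm) and returns it when let go. At 10 mm the long pin's groove is level with the bridge's top and its collar is 34 mm above that.
- long_pin: The long plain steel push pin, 0.13 to 0.23 kg; origin at the centre of its lower end. From the bottom up: round shaft 14 mm in diameter, 100 mm long, with a 3 mm wide groove round it whose middle is 66 mm above the tip; collar 34 mm in diameter, 6 mm thick; round grip 22 mm in diameter, 45 mm long. 151 mm in all.
- short_pin: The short push pin as a whole; origin at the centre of its lower end.
- tealight: Bystander, loose: the small round grey mortar candle holder, 57 mm across, 60 mm high, between stand and rack. Origin at the centre of its underside.
- spacer: Bystander, loose: the small grey mortar spacer block with a notched top, 22 x 30 x 30 mm, between stand and rack. Origin at the centre of its underside.
- tape_measure: Bystander, loose: the tape measure, 36 x 86 x 64 mm, at the back right. Origin at the centre of its underside.
- oil_bottle: Bystander, loose: the plastic bottle, 59 mm across, 170 mm high, at the back left. Origin at the centre of its underside.
There are look-alikes about, which are no part of the job. Leave any red look-alike of the part that bears guide_mouth alone. Leave any blue or orange look-alike of the long_pin alone.

How it is judged:
On the way, in this order (a step that is already met when the one before it is completed fails the run):
1. the long pin is lifted out of the rack (height (world z) of long_pin_tip above 0.07 m and distance of long_pin from where it was at the start of the episode above 0.05 m), for 0.1 s.
2. the long pin's tip is in the guide hole, the plunger not yet pressed (horizontal distance between long_pin_tip and guide_mouth below 0.008 m and angle between the z axis of guide_mouth and the z axis of long_pin_tip, either way round below 0.12 rad and z of long_pin_tip in the frame of guide_mouth below -0.008 m and value of joint plunger below 0.003 m), for 0.1 s.
3. the gripped pin holds the plunger 10 mm down (7 to 13 mm) for two seconds (value of joint plunger between 0.007 and 0.013 m and horizontal distance between long_pin_tip and guide_mouth below 0.008 m and angle between the z axis of guide_mouth and the z axis of long_pin_tip, either way round below 0.12 rad and distance between long_pin_tip and plunger_top below 0.01 m and contact force between the fingers and long_pin above 2 N and z of the grasp point in the frame of long_pin_tip below 0.151 m), for 2 s.
At the end, for the whole second after the job is handed in: The long pin stands through the guide hole (within 8 mm of its axis, within 0.12 rad of upright), gripped between the fingers by its grip, and presses the plunger 10 mm down, give or take 3 mm, at rest; the short pin and the bystanders are within 20 mm of where they stood (all of step 3 and velocity of joint plunger below 0.01 m/s and distance of each of tealight, spacer, tape_measure, oil_bottle, short_pin_grip from where it was at the start of the episode below 0.02 m); the arm keeps its last pose, push and grip.
It fails at once if the plunger is pushed beyond 17 mm, to its bottom (value of joint plunger above 0.017 m).
It fails at once if the short pin is taken out or moved, or a bystander disturbed (distance of any of tealight, spacer, tape_measure, oil_bottle, short_pin_grip from where it was at the start of the episode above 0.02 m).
It also fails if it takes over 56 s, if anything falls off the work surface, if the arm or the gripper's body presses on something with over 40 N, if the wrist force passes 120 N, or if a joint passes its speed limit or range.

## Working session

There is one attempt and no reset: what is moved stays moved. The work goes in short steps, Python scripts to look and compute and a tool call to move; the robot and the scene stay as the last step left them, time stands still between calls to the robot, and variables do not carry over. Pictures are saved under pics/ and viewed, at most 10 in all, crops included, and the job is handed in when it is done.

Besides the shell and the picture viewer there is one more tool, called after ">>>" as name([rows], argument=value, ...), one row to a line, values as JSON. apply_moves: Moves the arm, as the interface text tells. Shift numbers are shares of 0.02 m and turn numbers shares of 0.08 rad, none past 1 either way. Its arguments: {"type":"object","properties":{"moves":{"type":"array"},"force":{"type":"number"}},"required":["moves"]}

```bash
mkdir -p pics; python3 - <<'E'
from workcell import *
import cv2
for n in("side","top"):
    cv2.imwrite(f"pics/{n}0.png",capture(n)); c=get_calibration(n); print(n,c)
s=read_state();print(s)
try: print(grip_point_offset)
except Exception as e: print(e)
E
```

```text
side {'K': array([[399.9087076 ,   0.        , 291.68698439],
       [  0.        , 399.9087076 , 205.44230116],
       [  0.        ,   0.        ,   1.        ]]), 'D': array([-0.08665809,  0.        ,  0.        ,  0.        ,  0.        ]), 'R': array([[-9.80826304e-01, -1.94883844e-01, -2.22323368e-04],
       [-1.29634114e-01,  6.53283433e-01, -7.45932807e-01],
       [ 1.45515493e-01, -7.31601697e-01, -6.66021169e-01]]), 't': array([0.49685526, 0.28476927, 1.0168939 ])}
top {'K': array([[382.52609157,   0.        , 276.31941564],
       [  0.        , 382.52609157, 206.12934211],
       [  0.        ,   0.        ,   1.        ]]), 'D': array([-0.06020083,  0.        ,  0.        ,  0.        ,  0.        ]), 'R': array([[ 0.02537128, -0.99908803,  0.03434248],
       [-0.99280653, -0.02920303, -0.11611365],
       [ 0.11701066, -0.03114949, -0.99264204]]), 't': array([-0.22871497,  0.51476119,  1.14780037])}
{'clock': 0.1, 'joints': array([ 1.07390121e+00,  2.21150618e-01,  1.52749125e+00, -1.18713460e-05,
        1.39468713e+00, -1.26109447e-01]), 'joint_vel': array([-2.17418529e-04, -2.71941997e-04, -1.83887742e-03, -1.84231800e-04,
       -2.69971487e-04, -3.63847319e-05]), 'joint_efforts': array([ 6.61745526e-04, -4.98243535e+01, -3.90548587e+01, -2.48232518e-04,
        5.57799722e-03, -3.86470981e-05]), 'eef_pos': array([0.22622193, 0.58204577, 0.23030944]), 'tool_rot': array([ 1.84331555e-01,  9.82863736e-01, -8.28179438e-04, -2.60522762e-04]), 'contact_force': array([-0.63605104, -0.27883501,  0.20692812]), 'moment': array([0.01957898, 0.02556623, 0.01992193]), 'gripper_force': 0.0, 'grip_width': 0.08502791812076017}
0.0187
```

View pics/side0.png

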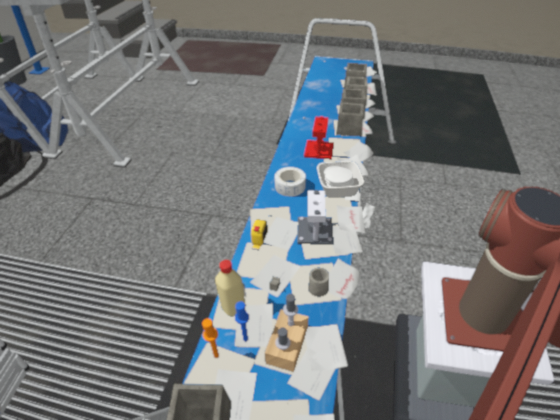

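View pics/top0.png

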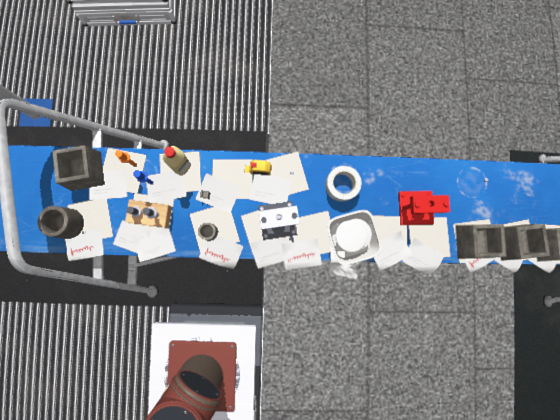

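The side view shows the rack at about (287,335), with the tall pin at its far socket (291,305), and the stand at (316,230). In the top view the rack is at (150,213) and the stand at (279,220). I'll enlarge both.

```bash
python3 - <<'E'
import cv2,numpy as np
a=cv2.imread("pics/side0.png");b=cv2.imread("pics/top0.png")
A=cv2.resize(a[205:380,240:365],None,fx=3.4,fy=3.4,interpolation=cv2.INTER_CUBIC)
B1=cv2.resize(b[185:240,115:185],None,fx=5,fy=5,interpolation=cv2.INTER_CUBIC)
B2=cv2.resize(b[190:245,250:310],None,fx=5,fy=5,interpolation=cv2.INTER_CUBIC)
im=np.zeros((600,800,3),np.uint8)
im[:A.shape[0],:A.shape[1]]=A
im[:275,430:780]=B1; im[290:565,430:730]=B2
cv2.imwrite("pics/crop1.png",im)
E
```

```text
(no output)
```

View pics/crop1.png

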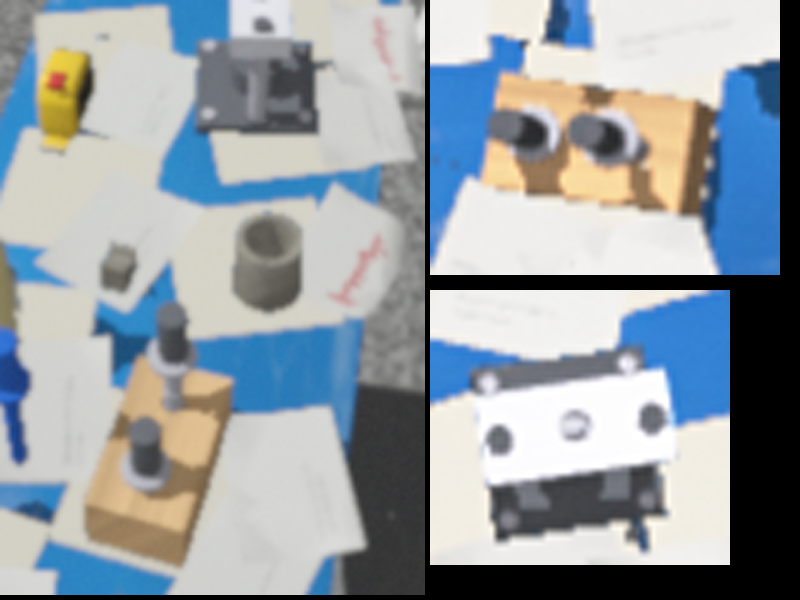

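The crop shows the long pin standing in the far socket, on the right in the top view. Its cap is at about (290.6,296) in side and (146,210.4) in top. The guide hole is at about (279,217) in top and (317.4,212) in side. Next I'll refine these with masks and triangulate.

```bash
cat >h.py <<'E'
import cv2,numpy as np
from workcell import *
def ray(n,uv):
    c=get_calibration(n); p=cv2.undistortPoints(np.array([[uv]],float),c["K"],c["D"]).ravel()
    R,t=np.array(c["R"]),np.array(c["t"]); d=R.T@[*p,1]; return -R.T@t,d/np.linalg.norm(d)
def onz(n,uv,z):
    o,d=ray(n,uv); return o+d*(z-o[2])/d[2]
def tri(a,b):
    o,d=ray("side",a);p,e=ray("top",b)
    s=np.linalg.lstsq(np.c_[d,-e],p-o,rcond=None)[0]; A,B=o+d*s[0],p+e*s[1]; return (A+B)/2,np.linalg.norm(A-B)
def proj(n,X):
    c=get_calibration(n); return cv2.projectPoints(np.array([X],float),cv2.Rodrigues(c["R"])[0],c["t"],c["K"],c["D"])[0].ravel()
E
python3 - <<'E'
from h import *
np.set_printoptions(precision=4,suppress=True)
a=cv2.imread("pics/side0.png");b=cv2.imread("pics/top0.png")
def blobs(im,box,f,mn=8):
    x0,y0,x1,y1=box; c=im[y0:y1,x0:x1].astype(int); m=f(c).astype(np.uint8)
    n,l,s,ce=cv2.connectedComponentsWithStats(m)
    for i in range(1,n):
        if s[i,4]>=mn: 
            r=cv2.minAreaRect(np.argwhere(l==i)[:,::-1].astype(np.float32))
            print(s[i]+[x0,y0,0,0,0],ce[i]+[x0,y0],np.array(r[0])+[x0,y0],r[1:])
bright=lambda c:c.min(2)>235
dark=lambda c:c.max(2)<105
print("top bridge");blobs(b,(255,200,303,235),bright)
print("top hole/nuts");blobs(b,(262,205,298,230),lambda c:c.max(2)<215,3)
print("top pins dark");blobs(b,(120,200,165,225),dark)
print("side bridge");blobs(a,(305,185,330,220),bright)
print("side pins");blobs(a,(275,290,300,345),dark)
print("wood top");blobs(b,(120,195,180,232),lambda c:(c[...,2]-c[...,0]>50))
print("tall cap",onz("top",(146,210.4),.161),"collar",onz("top",(151.4,212.6),.116),tri((290.6,296.5),(146,210.4)))
print("side cap",onz("side",(290.6,296.5),.161))
print("hole",onz("top",(279,217),.12),onz("side",(317.4,212.4),.12),tri((317.4,212.4),(279,217)))
E
```

```text
top bridge
[260 200  27   3  53] [272.9434 200.6415] [273. 201.] ((2.0, 26.0), 90.0)
[258 207  41  22 547] [278.3528 217.1792] [278.31 217.17] ((17.111982345581055, 38.749446868896484), 81.8698959350586)
top hole/nuts
[262 205  27   6 100] [272.86 206.55] [275.  207.5] ((26.0, 5.0), 0.0)
[291 205   3   2   4] [291.75 205.25] [292.  205.5] ((1.0, 2.0), 90.0)
[292 212   6   7  30] [294.1    215.2333] [294.5 215. ] ((5.0, 6.0), 0.0)
[277 214   5   6  17] [278.8824 216.7059] [279.  216.5] ((5.0, 4.0), 90.0)
[262 217   5   6  26] [263.7308 219.6538] [264.  219.5] ((5.0, 4.0), 90.0)
[262 224  35   6 122] [282.8443 227.459 ] [279.  226.5] ((5.0, 34.0), 90.0)
top pins dark
[131 208   7   7  34] [134.4118 211.4706] [134.5517 211.6207] ((5.570859909057617, 6.31364107131958), 21.801410675048828)
[147 209   7   8  34] [150.2353 212.7941] [149.75 212.75] ((6.363960266113281, 5.656853675842285), 45.0)
side bridge
side pins
[287 300   9  12  76] [291.0526 305.75  ] [291.1538 305.7692] ((10.59027099609375, 7.452413558959961), 78.69007110595703)
[279 334   9  11  72] [283.3472 339.3611] [283.2973 339.2838] ((9.86393928527832, 7.726752281188965), 80.53767395019531)
wood top
[125 200  44  28 630] [148.6667 213.9032] [146.61 213.23] ((40.587928771972656, 22.910261154174805), 8.130102157592773)
tall cap [0.4836 0.1461 0.161 ] collar [0.4821 0.1441 0.116 ] (array([0.4818, 0.1466, 0.1589]), np.float64(0.003934112086867577))
side cap [0.4795 0.1481 0.161 ]
hole [ 0.4797 -0.2203  0.12  ] [ 0.4672 -0.176   0.12  ] (array([ 0.4778, -0.2221,  0.0776]), np.float64(0.011255232740085603))
```

>>> apply_moves([
  [0, 0, 0, 0, 0, 1, 1],
  [0, 0, 0, 0, 0, 1, 1],
  [0, 0, 0, 0, 0, 1, 1],
  [0, 0, 0, 0, 0, 1, 1],
  [0, 0, 0, 0, 0, 1, 1],
  [0, 0, 0, 0, 0, 1, 1],
  [0, 0, 0, 0, 0, 1, 1],
  [0, 0, 0, 0, 0, 1, 1],
  [0, 0, 0, 0, 0, 1, 1],
  [0, 0, 0, 0, 0, 1, 1],
  [0, 0, 0, 0, 0, 0, 1],
], force=60)

```text
clock: 1.2
eef_pos: [0.2263, 0.5822, 0.2307]
tool_rot: [0.553, 0.833, -0.001, 0.0]
contact_force: [0.4, 0.1, -0.3]
grip_width: 0.0853
gripper_force: 0.0
```

```bash
cat >go.py <<'E'
import sys
from h import *
from scipy.spatial.transform import Rotation as Ro
np.set_printoptions(precision=4,suppress=True)
def go(T):
    s=read_state();R=Ro.from_quat(s["tool_rot"]).as_matrix()
    d=R.T@(np.array(T)-s["eef_pos"])/.02
    print("t",s["clock"],"pos",s["eef_pos"],"shares",d,"z",R[:,2],"y",R[:,1],"F",s["contact_force"],"w",s["grip_width"],s["gripper_force"])
if __name__=="__main__": go([float(v) for v in sys.argv[1:4]])
E
python3 go.py .4825 .1455 .23
```

```text
t 1.2 pos [0.2263 0.5822 0.2307] shares [-25.098    3.3115   0.0492] z [-0.0005 -0.001  -1.    ] y [ 0.9213  0.3888 -0.0008] F [ 0.3761  0.1301 -0.2788] w 0.08526382476826734 0.0
```

>>> apply_moves([
  [-1, 0.13, 0, 0, 0, 0, 1],
  [-1, 0.13, 0, 0, 0, 0, 1],
  [-1, 0.13, 0, 0, 0, 0, 1],
  [-1, 0.13, 0, 0, 0, 0, 1],
  [-1, 0.13, 0, 0, 0, 0, 1],
  [-1, 0.13, 0, 0, 0, 0, 1],
  [-1, 0.13, 0, 0, 0, 0, 1],
  [-1, 0.13, 0, 0, 0, 0, 1],
  [-1, 0.13, 0, 0, 0, 0, 1],
  [-1, 0.13, 0, 0, 0, 0, 1],
  [-1, 0.13, 0, 0, 0, 0, 1],
  [-1, 0.13, 0, 0, 0, 0, 1],
])

```text
clock: 2.4
eef_pos: [0.3489, 0.3728, 0.2311]
tool_rot: [0.551, 0.834, -0.0, -0.0]
contact_force: [-0.0, -0.2, 0.3]
grip_width: 0.0851
gripper_force: 0.0
```

>>> apply_moves([
  [-1, 0.13, 0, 0, 0, 0, 1],
  [-1, 0.13, 0, 0, 0, 0, 1],
  [-1, 0.13, 0, 0, 0, 0, 1],
  [-1, 0.13, 0, 0, 0, 0, 1],
  [-1, 0.13, 0, 0, 0, 0, 1],
  [-1, 0.13, 0, 0, 0, 0, 1],
  [-1, 0.13, 0, 0, 0, 0, 1],
  [-1, 0.13, 0, 0, 0, 0, 1],
  [-1, 0.13, 0, 0, 0, 0, 1],
  [-1, 0.13, 0, 0, 0, 0, 1],
  [-1, 0.13, 0, 0, 0, 0, 1],
  [0, 0, 0, 0, 0, 0, 1],
])

```text
clock: 3.6
eef_pos: [0.4614, 0.1805, 0.2311]
tool_rot: [0.553, 0.833, -0.0, 0.0]
contact_force: [-0.6, 0.1, -0.1]
grip_width: 0.0852
gripper_force: 0.0
```

```bash
python3 go.py .4825 .1455 .123
python3 - <<'E'
from h import *
a=capture("side");b=capture("top")
im=np.zeros((420,800,3),np.uint8)
A=cv2.resize(a[255:360,230:330],None,fx=4,fy=4,interpolation=cv2.INTER_CUBIC);B=cv2.resize(b[170:250,105:185],None,fx=5,fy=5,interpolation=cv2.INTER_CUBIC)
im[:420,:400]=A;im[:400,400:]=B;cv2.imwrite("pics/c2.png",im)
E
```

```text
t 3.6 pos [0.4614 0.1805 0.2311] shares [-2.0162  0.2914  5.4071] z [-0.     -0.0007 -1.    ] y [ 0.9212  0.3891 -0.0003] F [-0.5547  0.1468 -0.0606] w 0.08515250092441357 0.0
```

View pics/c2.png

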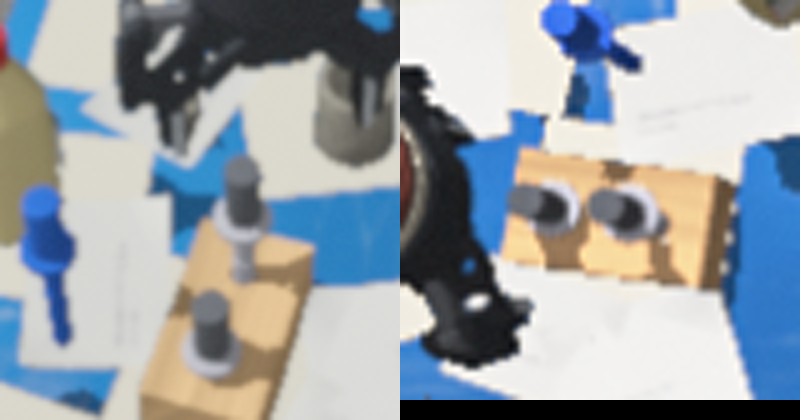

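The side view shows the finger tips at about (275,292) and (322,282). In the top view a finger is at about (121,240). I'll compare these with the projected TCP.

```bash
python3 - <<'E'
from h import *
p=np.array([.4614,.1805,.2311+.013]);y=np.array([.921,.389,0])*.0425
for n in("side","top"):
    print(n,proj(n,p),proj(n,p+y),proj(n,p-y),proj(n,[.4825,.1455,.161]),proj(n,[.4825,.1455,.116]), proj(n,[.4825,.1455,.055]))
E
```

```text
side [296.26583583 286.604732  ] [275.13389496 290.14278043] [317.06458315 283.08218392] [289.50587913 295.32368417] [289.58526245 307.00893821] [289.68498883 321.59764624]
top [121.90188758 215.28645018] [116.53413288 199.69900087] [127.35844214 231.02399833] [146.17944848 210.80031313] [150.93423175 212.44098524] [156.79768873 214.46269738]
```

>>> apply_moves([
  [-1, 0.12, 0, 0, 0, 0, 1],
  [-1, 0.12, 0, 0, 0, 0, 1],
  [0, 0, 0, 0, 0, 0, 1],
  [0, 0, 1, 0, 0, 0, 1],
  [0, 0, 1, 0, 0, 0, 1],
  [0, 0, 1, 0, 0, 0, 1],
  [0, 0, 1, 0, 0, 0, 1],
  [0, 0, 1, 0, 0, 0, 1],
  [0, 0, 0.4, 0, 0, 0, 1],
  [0, 0, 0, 0, 0, 0, 1],
  [0, 0, 0, 0, 0, 0, 1],
])

```text
clock: 4.8
eef_pos: [0.4809, 0.1478, 0.1241]
tool_rot: [0.552, 0.834, 0.0, 0.0]
contact_force: [0.2, -0.2, 0.3]
grip_width: 0.0856
gripper_force: 0.0
```

```bash
python3 go.py .4815 .146 .123
python3 - <<'E'
from h import *
a=capture("side");b=capture("top")
im=np.zeros((420,800,3),np.uint8)
A=cv2.resize(a[255:360,230:330],None,fx=4,fy=4,interpolation=cv2.INTER_CUBIC);B=cv2.resize(b[170:250,105:185],None,fx=5,fy=5,interpolation=cv2.INTER_CUBIC)
im[:420,:400]=A;im[:400,400:]=B;cv2.imwrite("pics/c3.png",im)
E
```

```text
t 4.8 pos [0.4809 0.1478 0.1241] shares [-0.0919 -0.0079  0.054 ] z [ 0.0008  0.0003 -1.    ] y [0.9208 0.3901 0.0008] F [ 0.1702 -0.2449  0.2744] w 0.08562732768623435 0.0
```

View pics/c3.png

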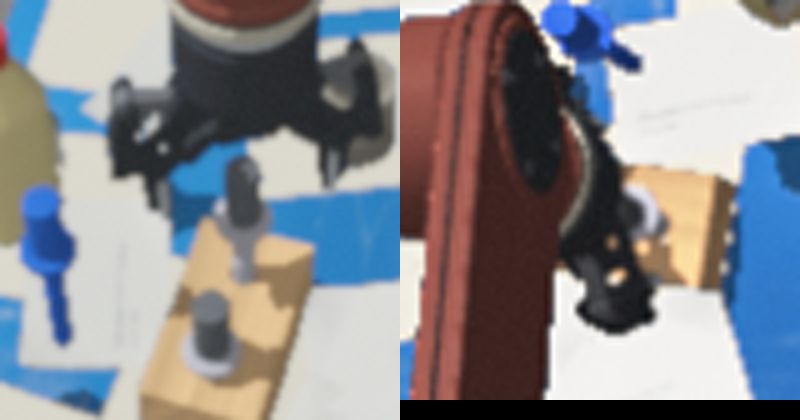

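The side view shows the pin at crop column 242, midway between the finger tips at 160 and 330, so I'll close on it.

>>> apply_moves([
  [-0.1, 0, 0, 0, 0, 0, 0],
  [0, 0, 0, 0, 0, 0, 0],
  [0, 0, 0, 0, 0, 0, 0],
  [0, 0, 0, 0, 0, 0, 0],
  [0, 0, 0, 0, 0, 0, 0],
  [0, 0, 0, 0, 0, 0, 0],
  [0, 0, 0, 0, 0, 0, 0],
  [0, 0, 0, 0, 0, 0, 0],
])

```text
clock: 5.7
eef_pos: [0.4818, 0.1453, 0.1236]
tool_rot: [0.553, 0.833, 0.0, 0.0]
contact_force: [0.9, -0.6, 2.0]
grip_width: 0.0206
gripper_force: 58.5
```

>>> apply_moves([
  [0, 0, -0.3, 0, 0, 0, 0],
  [0, 0, -0.6, 0, 0, 0, 0],
  [0, 0, -1, 0, 0, 0, 0],
  [0, 0, -1, 0, 0, 0, 0],
  [0, 0, -1, 0, 0, 0, 0],
  [0, 0, -1, 0, 0, 0, 0],
  [0, 0, -1, 0, 0, 0, 0],
  [0, 0, -1, 0, 0, 0, 0],
  [0, 0, -0.7, 0, 0, 0, 0],
  [0, 0, 0, 0, 0, 0, 0],
  [0, 0, 0, 0, 0, 0, 0],
])

```text
clock: 6.8
eef_pos: [0.4811, 0.1452, 0.275]
tool_rot: [0.553, 0.833, -0.0, -0.0]
contact_force: [-1.0, -0.8, -1.9]
grip_width: 0.0208
gripper_force: 59.2
```

```bash
python3 go.py .4797 -.2203 .275
python3 - <<'E'
from h import *
a=capture("side");b=capture("top")
im=np.zeros((600,800,3),np.uint8)
A=cv2.resize(a[220:345,230:330],None,fx=4,fy=4,interpolation=cv2.INTER_CUBIC)
B=cv2.resize(b[170:250,105:185],None,fx=5,fy=5,interpolation=cv2.INTER_CUBIC)
im[:500,:400]=A;im[:400,400:]=B;cv2.imwrite("pics/c4.png",im)
E
```

```text
t 6.8 pos [0.4811 0.1452 0.275 ] shares [-16.8057  -7.1821   0.0029] z [-0.0007 -0.0002 -1.    ] y [ 0.9211  0.3894 -0.0007] F [-1.05   -0.7842 -1.8987] w 0.020840545712352932 59.18704569339752
```

View pics/c4.png

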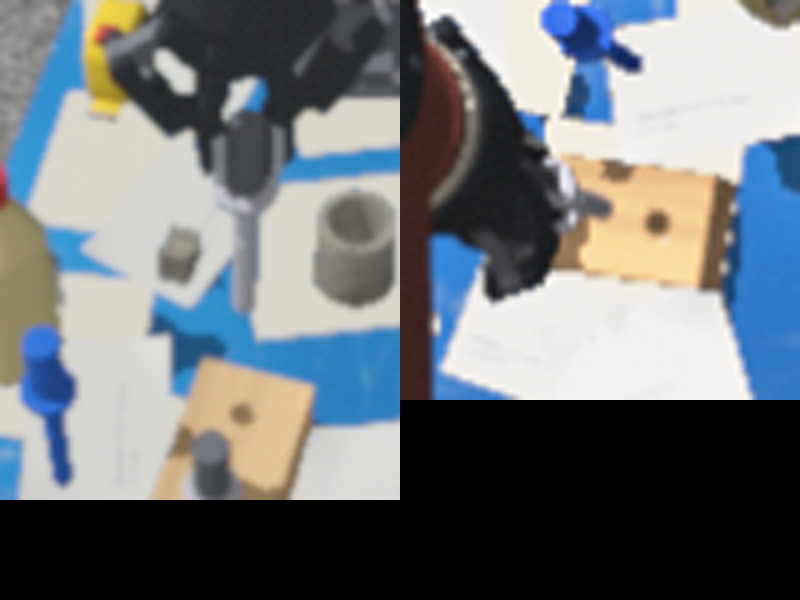

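The side view shows the pin held upright below the fingers, tip at about (290,297). The emptied socket is at about (290,322.6) in side and (156,214) in top. I'll compute the socket-to-hole offset within one camera so calibration bias cancels, and start the traverse.

>>> apply_moves([
  [-0.5, -0.2, 0, 0, 0, 0, 0],
  [-1, -0.43, 0, 0, 0, 0, 0],
  [-1, -0.43, 0, 0, 0, 0, 0],
  [-1, -0.43, 0, 0, 0, 0, 0],
  [-1, -0.43, 0, 0, 0, 0, 0],
  [-1, -0.43, 0, 0, 0, 0, 0],
  [-1, -0.43, 0, 0, 0, 0, 0],
  [-1, -0.43, 0, 0, 0, 0, 0],
  [-1, -0.43, 0, 0, 0, 0, 0],
  [-1, -0.43, 0, 0, 0, 0, 0],
  [-1, -0.43, 0, 0, 0, 0, 0],
  [-0.5, -0.2, 0, 0, 0, 0, 0],
])

```text
clock: 8.1
eef_pos: [0.4798, -0.0959, 0.2745]
tool_rot: [0.553, 0.833, -0.001, -0.001]
contact_force: [0.0, 0.6, -1.3]
grip_width: 0.0208
gripper_force: 59.1
```

```bash
python3 - <<'E'
from h import *
np.set_printoptions(precision=4,suppress=True)
a=capture("side");b=capture("top");b0=cv2.imread("pics/top0.png");a0=cv2.imread("pics/side0.png")
cv2.imwrite("pics/s5.png",a);cv2.imwrite("pics/t5.png",b)
def darkc(im,c,r,ref):
    x,y=c;g=im[y-r:y+r+1,x-r:x+r+1].min(2).astype(float) if ref=="min" else cv2.cvtColor(im,6)[y-r:y+r+1,x-r:x+r+1].astype(float)
    w=np.clip(np.percentile(g,70)-15-g,0,None);Y,X=np.mgrid[y-r:y+r+1,x-r:x+r+1]
    return np.array([(w*X).sum(),(w*Y).sum()])/w.sum(),g.round()
st,_=darkc(b,(156,214),4,"g");ss,_=darkc(a,(290,323),4,"g")
mt,g=darkc(b0,(279,217),4,"g"); print(g.astype(int))
n1,_=darkc(b0,(294,215),4,"g");n2,_=darkc(b0,(264,220),4,"g")
print("px",st,ss,mt,n1,n2)
print("socket",onz("top",st,.055),onz("side",ss,.055))
print("mouth",onz("top",mt,.12),"nuts",onz("top",n1,.126),onz("top",n2,.126),(onz("top",n1,.126)+onz("top",n2,.126))/2)
print("bridge",onz("top",(278.33,217.2),.12))
print("side expect",proj("side",[.4795,-.2205,.12]))
im=np.zeros((600,800,3),np.uint8)
im[:600,:400]=cv2.resize(a[120:270,250:350],None,fx=4,fy=4,interpolation=cv2.INTER_CUBIC)
im[:500,400:]=cv2.resize(b[150:250,210:290],None,fx=5,fy=5,interpolation=cv2.INTER_CUBIC)
cv2.imwrite("pics/c5.png",im)
E
python3 go.py .4790 -.2203 .275
```

```text
[[253 253 250 246 246 250 253 253 253]
 [252 244 212 179 174 205 237 253 254]
 [250 219 191 193 186 178 182 244 254]
 [246 223 224 228 227 216 185 231 254]
 [245 225 226 227 222 201 207 231 254]
 [249 219 200 196 183 154 207 245 254]
 [252 227 172 151 146 176 222 252 253]
 [253 251 239 231 230 245 251 254 253]
 [253 254 254 254 255 254 254 253 253]]
px [156.3646 214.058 ] [289.991  323.1333] [278.8677 216.81  ] [294.5068 214.9819] [263.3506 219.6135]
socket [0.4837 0.1469 0.055 ] [0.481  0.1495 0.055 ]
mouth [ 0.4802 -0.2199  0.12  ] nuts [ 0.4862 -0.264   0.126 ] [ 0.4705 -0.1759  0.126 ] [ 0.4783 -0.22    0.126 ]
bridge [ 0.4791 -0.2184  0.12  ]
side expect [315.4722 201.6941]
t 8.2 pos [ 0.4801 -0.0952  0.2746] shares [-5.7439 -2.4711 -0.019 ] z [-0.0012  0.0002 -1.    ] y [ 0.922   0.3873 -0.0011] F [ 0.4682 -0.0492 -0.742 ] w 0.020208993775489327 59.128689765930176
```

View pics/c5.png

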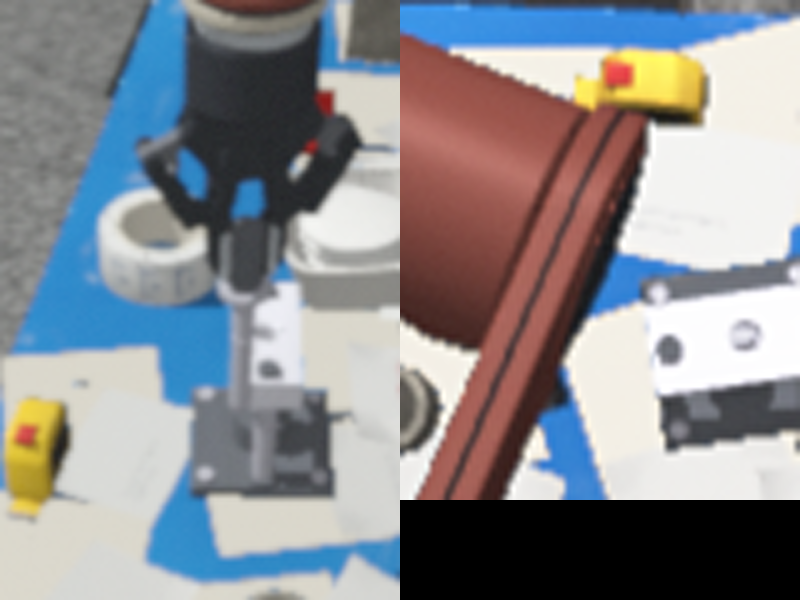

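The pin is held upright and passing in front of the bridge. In the top view the hole is at about (278.9,216.8). Now I'll measure the hole in the earlier side picture.

```bash
python3 - <<'E'
from h import *
np.set_printoptions(precision=4,suppress=True,linewidth=150)
a=cv2.imread("pics/side0.png");g=cv2.cvtColor(a,6)
print(g[188:220,306:328])
E
```

```text
[[ 68  66  68  68  68  70  68  69  80 102 110 114 112 113 114 116 125 136 138 145 153 160]
 [ 68  72  88  97  96  98  97  92  94 109 115 115 115 119 122 123 129 139 138 130 128 129]
 [ 70 106 151 167 168 168 166 154 127 116 117 118 130 158 171 172 173 172 158 139 130 127]
 [ 78 142 202 219 222 221 217 197 154 122 114 115 146 195 216 221 221 215 193 155 132 128]
 [ 81 151 212 229 231 232 226 198 151 117 110 110 130 182 220 230 230 225 202 161 134 129]
 [ 80 151 213 230 232 233 227 204 160 122 109 108 122 172 218 230 231 226 205 165 135 128]
 [ 83 152 213 230 232 232 231 222 199 175 165 166 173 194 221 231 231 227 210 170 137 129]
 [ 90 155 213 229 232 232 232 231 226 223 221 221 222 225 230 232 231 227 210 170 137 131]
 [110 164 215 230 232 232 232 232 232 233 233 233 232 233 233 231 231 227 211 181 163 155]
 [119 167 216 229 231 232 232 232 232 232 234 233 233 233 233 231 231 227 217 206 200 193]
 [121 167 215 229 231 232 231 232 232 233 233 232 232 233 232 232 231 228 224 215 210 208]
 [119 166 214 228 231 231 231 231 229 230 231 232 232 232 232 231 230 229 226 216 211 210]
 [121 16
[... 1112 characters left out ...]
8 219 179 131 112 110 109 127 178 215 226 226 223 213 209 209]
 [124 166 212 226 229 229 229 220 186 138 112 105 106 121 167 212 225 226 223 214 210 210]
 [123 163 208 221 224 225 225 220 201 174 154 147 151 161 182 214 225 225 223 213 209 209]
 [123 156 192 204 206 206 206 204 201 195 191 190 189 191 197 210 215 215 212 204 205 208]
 [126 143 161 168 169 168 168 169 169 170 170 169 167 167 170 173 174 173 172 174 188 195]
 [127 139 147 149 151 149 150 150 152 151 151 150 150 150 150 150 149 149 147 143 145 150]
 [120 135 144 149 149 149 150 151 151 150 150 148 149 149 148 147 148 148 145 131 114 116]
 [118 132 144 148 150 151 151 151 150 147 148 149 148 149 147 147 148 148 144 127 104 107]]
```

>>> apply_moves([
  [-0.5, -0.22, 0, 0, 0, 0, 0],
  [-1, -0.44, 0, 0, 0, 0, 0],
  [-1, -0.44, 0, 0, 0, 0, 0],
  [-1, -0.44, 0, 0, 0, 0, 0],
  [-1, -0.44, 0, 0, 0, 0, 0],
  [-0.8, -0.36, 0, 0, 0, 0, 0],
  [-0.46, -0.2, 0, 0, 0, 0, 0],
  [0, 0, 0, 0, 0, 0, 0],
  [0, 0, 0.6, 0, 0, 0, 0],
  [0, 0, 0.6, 0, 0, 0, 0],
  [0, 0, 0, 0, 0, 0, 0],
  [0, 0, 0, 0, 0, 0, 0],
])

```text
clock: 9.4
eef_pos: [0.4783, -0.219, 0.2503]
tool_rot: [0.552, 0.834, 0.0, -0.001]
contact_force: [-0.7, -0.2, -0.3]
grip_width: 0.0207
gripper_force: 59.1
```

```bash
python3 go.py .478 -.2211 .2475
python3 - <<'E'
from h import *
a=capture("side");b=capture("top");cv2.imwrite("pics/s6.png",a);cv2.imwrite("pics/t6.png",b)
im=np.zeros((480,800,3),np.uint8)
im[:480,:400]=cv2.resize(a[160:220,290:340],None,fx=8,fy=8,interpolation=cv2.INTER_CUBIC)
im[:480,400:]=cv2.resize(b[185:245,250:300],None,fx=8,fy=8,interpolation=cv2.INTER_CUBIC)
cv2.imwrite("pics/c6.png",im)
for p in ([.478,-.2211,.136],[.478,-.2211,.12]):print(proj("side",p),proj("top",p))
E
```

```text
t 9.4 pos [ 0.4783 -0.219   0.2503] shares [-0.0928 -0.0538  0.1424] z [-0.0015  0.001  -1.    ] y [ 0.9207  0.3902 -0.001 ] F [-0.705  -0.1595 -0.3207] w 0.020693578720574125 59.13049757480621
[316.23267474 197.47080931] [279.51334356 217.10537489]
[316.010792   201.62729442] [279.27429807 217.59667261]
```

View pics/c6.png

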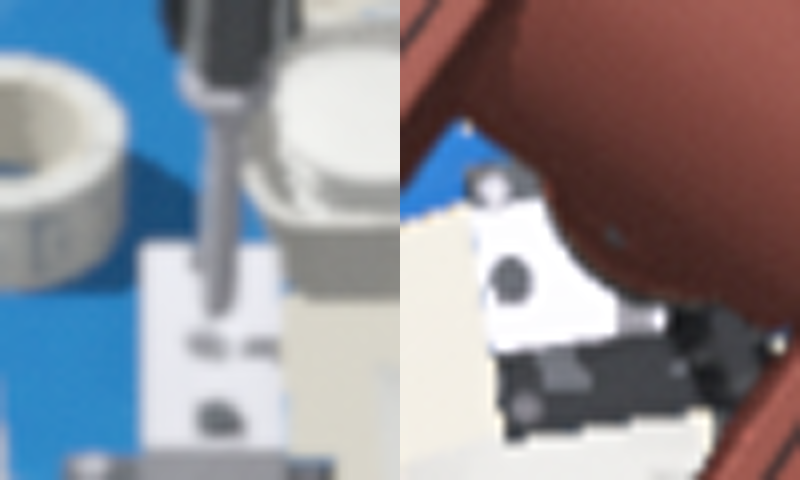

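The side view shows the tip at about (316.9,198.5), just above the hole at about (315.5,202.6). The tip looks up to 1 px too far right, so I'll measure the columns.

```bash
python3 - <<'E'
from h import *
np.set_printoptions(linewidth=150)
g=cv2.cvtColor(cv2.imread("pics/s6.png"),6);print(g[188:208,306:330])
c=cv2.imread("pics/s6.png");print(c[194,306:330].T)
E
```

```text
[[ 70  69  68  70  70  70  71  70 100 143 150 139 127 121 118 118 127 140 141 148 158 164 168 173]
 [ 70  74  91  98 100 100  99  97 112 149 152 138 125 123 125 127 131 141 141 133 132 133 135 137]
 [ 72 108 154 170 172 173 169 156 142 154 153 136 126 136 163 174 175 175 161 142 132 130 132 133]
 [ 81 145 204 222 225 224 221 200 164 157 151 137 128 158 208 223 224 218 196 158 134 131 132 133]
 [ 84 155 216 232 235 235 229 202 162 155 149 134 129 165 218 233 235 229 205 164 136 132 132 133]
 [ 83 156 216 233 235 235 231 208 173 159 150 134 127 166 219 233 234 230 208 168 138 133 133 134]
 [ 84 155 216 232 236 236 234 225 203 175 152 134 129 167 218 233 234 230 212 173 140 132 131 132]
 [ 93 158 217 233 235 235 235 232 218 186 154 133 133 173 220 234 234 230 212 173 141 135 133 133]
 [113 168 217 233 235 235 235 233 220 189 153 133 136 179 221 233 234 230 214 184 166 158 143 137]
 [122 169 218 232 235 235 235 233 222 189 154 134 144 190 223 234 234 231 221 209 204 197 176 165]
 [123 169 218 232 234 235 235 234 226 194 155 139 164 205 229 234 234 232 227 218 214 211 206 204]
 [123 169 2
[... 478 characters left out ...]
 213]
 [124 168 216 230 233 233 230 216 196 182 179 183 203 215 201 186 181 177 177 200 211 213 212 214]
 [123 168 215 230 233 233 232 228 224 219 214 213 223 229 226 224 222 215 202 207 212 213 213 214]
 [124 169 216 230 232 232 232 232 232 232 231 231 232 233 233 232 231 227 222 217 214 213 213 213]
 [123 169 216 229 231 232 232 232 233 234 234 234 233 233 233 232 231 229 227 219 214 214 213 214]]
[[130 175 225 239 241 242 240 232 209 182 159 140 135 173 225 240 241 237 220 180 141 130 127 128]
 [ 91 157 216 232 236 236 234 225 203 175 152 134 128 167 218 233 234 230 212 173 140 132 132 132]
 [ 53 145 214 231 234 234 233 224 202 174 151 132 129 166 217 232 233 229 210 170 139 132 132 133]]
```

>>> apply_moves([
  [-0.07, 0.07, 0, 0, 0, 0, 0],
  [0, 0, 0.2, 0, 0, 0, 0],
  [0, 0, 0.2, 0, 0, 0, 0],
  [0, 0, 0.2, 0, 0, 0, 0],
  [0, 0, 0.2, 0, 0, 0, 0],
  [0, 0, 0.2, 0, 0, 0, 0],
  [0, 0, 0.2, 0, 0, 0, 0],
  [0, 0, 0, 0, 0, 0, 0],
])

```text
clock: 10.3
eef_pos: [0.4801, -0.2203, 0.2264]
tool_rot: [0.553, 0.833, 0.0, -0.001]
contact_force: [0.0, 0.4, -1.9]
grip_width: 0.0207
gripper_force: 59.1
```

>>> apply_moves([
  [0, 0, 0.15, 0, 0, 0, 0],
  [0, 0, 0.15, 0, 0, 0, 0],
  [0, 0, 0, 0, 0, 0, 0],
])

```text
clock: 10.6
eef_pos: [0.4802, -0.2205, 0.2208]
tool_rot: [0.553, 0.833, -0.0, -0.0]
contact_force: [-0.7, 0.5, -1.2]
grip_width: 0.0204
gripper_force: 59.1
```

>>> apply_moves([
  [0, 0, 0.2, 0, 0, 0, 0],
  [0, 0, 0.2, 0, 0, 0, 0],
  [0, 0, 0.2, 0, 0, 0, 0],
  [0, 0, 0, 0, 0, 0, 0],
  [0, 0, 0, 0, 0, 0, 0],
])

```text
clock: 11.1
eef_pos: [0.4803, -0.2205, 0.2091]
tool_rot: [0.553, 0.833, -0.0, -0.0]
contact_force: [0.3, -0.9, -0.4]
grip_width: 0.0206
gripper_force: 59.1
```

```bash
python3 go.py .48 -.2205 .1675
python3 - <<'E'
from h import *
a=capture("side");b=capture("top");cv2.imwrite("pics/s7.png",a)
im=np.zeros((480,800,3),np.uint8)
im[:480,:400]=cv2.resize(a[160:220,290:340],None,fx=8,fy=8,interpolation=cv2.INTER_CUBIC)
im[:480,400:]=cv2.resize(b[185:245,250:300],None,fx=8,fy=8,interpolation=cv2.INTER_CUBIC)
cv2.imwrite("pics/c7.png",im)
E
```

```text
t 11.1 pos [ 0.4803 -0.2205  0.2091] shares [ 0.0057 -0.0155  2.0794] z [-0.0004  0.0002 -1.    ] y [ 0.9211  0.3894 -0.0003] F [ 0.291  -0.8842 -0.4013] w 0.020629002850458034 59.12921190261841
```

View pics/c7.png

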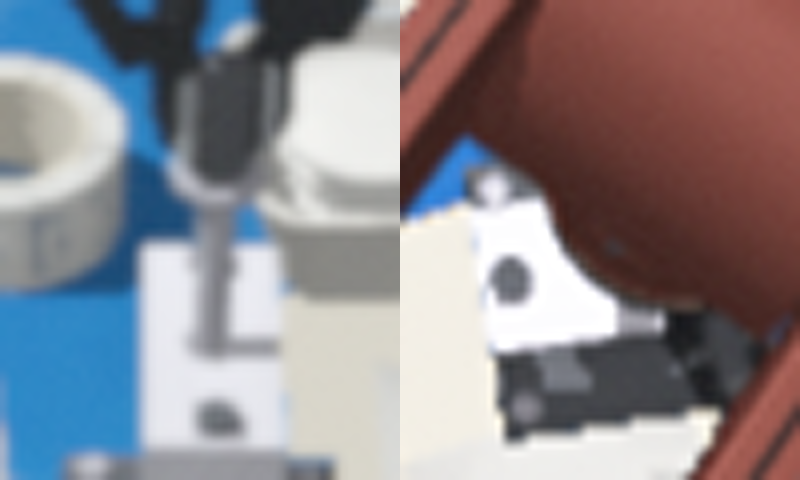

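The pin is inside the hole: shaft at crop column 212, hole at about 209. Now down to just above the plunger, watching the force.

>>> apply_moves([
  [0, 0, 0.2, 0, 0, 0, 0],
  [0, 0, 0.2, 0, 0, 0, 0],
  [0, 0, 0.2, 0, 0, 0, 0],
  [0, 0, 0.2, 0, 0, 0, 0],
  [0, 0, 0.2, 0, 0, 0, 0],
  [0, 0, 0.2, 0, 0, 0, 0],
  [0, 0, 0.15, 0, 0, 0, 0],
  [0, 0, 0, 0, 0, 0, 0],
  [0, 0, 0, 0, 0, 0, 0],
])

```text
clock: 12.1
eef_pos: [0.4805, -0.2206, 0.1823]
tool_rot: [0.553, 0.833, -0.0, -0.0]
contact_force: [0.0, 0.3, -1.9]
grip_width: 0.0207
gripper_force: 59.1
```

>>> apply_moves([
  [0, 0, 0.1, 0, 0, 0, 0],
  [0, 0, 0.1, 0, 0, 0, 0],
  [0, 0, 0.1, 0, 0, 0, 0],
  [0, 0, 0, 0, 0, 0, 0],
  [0, 0, 0, 0, 0, 0, 0],
])

```text
clock: 12.6
eef_pos: [0.4807, -0.2207, 0.1767]
tool_rot: [0.553, 0.834, -0.0, 0.0]
contact_force: [-0.3, -0.5, 2.1]
grip_width: 0.0208
gripper_force: 59.4
```

>>> apply_moves([
  [0, 0, 0.1, 0, 0, 0, 0],
  [0, 0, 0.1, 0, 0, 0, 0],
  [0, 0, 0.1, 0, 0, 0, 0],
  [0, 0, 0.1, 0, 0, 0, 0],
  [0, 0, 0, 0, 0, 0, 0],
  [0, 0, 0, 0, 0, 0, 0],
  [0, 0, 0, 0, 0, 0, 0],
])

```text
clock: 13.3
eef_pos: [0.4807, -0.2208, 0.1687]
tool_rot: [0.553, 0.833, -0.0, 0.0]
contact_force: [-1.0, 0.4, 5.3]
grip_width: 0.0206
gripper_force: 59.6
```

```bash
python3 go.py .48 -.2205 .1676
python3 - <<'E'
from h import *
f=[];z=[]
for i in range(6):
    a=capture("side");s=read_state();f.append(s["contact_force"]);z.append(s["eef_pos"][2])
print(np.mean(f,0),np.mean(z))
cv2.imwrite("pics/c8.png",cv2.resize(a[160:220,290:340],None,fx=10,fy=10,interpolation=cv2.INTER_CUBIC))
E
```

```text
t 13.3 pos [ 0.4807 -0.2208  0.1687] shares [ 0.0275 -0.0285  0.0568] z [ 0.0007 -0.0005 -1.    ] y [0.9211 0.3894 0.0004] F [-0.9809  0.3886  5.3111] w 0.020557465644036658 59.629366993904114
[-0.81262778  0.22956679  5.13498321] 0.1687652011288566
```

View pics/c8.png

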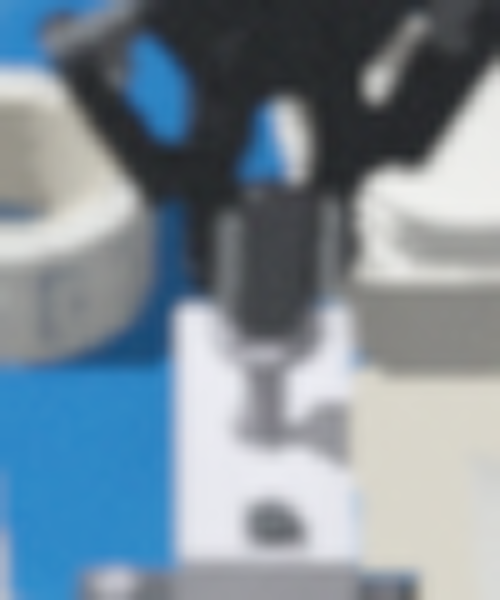

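The collar sits low over the bridge with the shaft centred in the hole. Force and height both put the plunger at about 8.5–9 mm, so I'll add about 1.2 mm and hold.

>>> apply_moves([
  [0, 0, 0.06, 0, 0, 0, 0],
  [0, 0, 0, 0, 0, 0, 0],
  [0, 0, 0, 0, 0, 0, 0],
  [0, 0, 0, 0, 0, 0, 0],
  [0, 0, 0, 0, 0, 0, 0],
  [0, 0, 0, 0, 0, 0, 0],
  [0, 0, 0, 0, 0, 0, 0],
  [0, 0, 0, 0, 0, 0, 0],
  [0, 0, 0, 0, 0, 0, 0],
  [0, 0, 0, 0, 0, 0, 0],
  [0, 0, 0, 0, 0, 0, 0],
  [0, 0, 0, 0, 0, 0, 0],
])

```text
clock: 14.8
eef_pos: [0.4808, -0.2208, 0.1677]
tool_rot: [0.553, 0.834, -0.0, 0.001]
contact_force: [0.1, 0.2, 6.4]
grip_width: 0.0209
gripper_force: 59.8
```

>>> apply_moves([
  [0, 0, 0, 0, 0, 0, 0],
  [0, 0, 0, 0, 0, 0, 0],
  [0, 0, 0, 0, 0, 0, 0],
  [0, 0, 0, 0, 0, 0, 0],
  [0, 0, 0, 0, 0, 0, 0],
  [0, 0, 0, 0, 0, 0, 0],
  [0, 0, 0, 0, 0, 0, 0],
  [0, 0, 0, 0, 0, 0, 0],
  [0, 0, 0, 0, 0, 0, 0],
  [0, 0, 0, 0, 0, 0, 0],
  [0, 0, 0, 0, 0, 0, 0],
  [0, 0, 0, 0, 0, 0, 0],
])

```text
clock: 16.0
eef_pos: [0.4808, -0.2208, 0.1677]
tool_rot: [0.553, 0.834, -0.0, 0.0]
contact_force: [-0.2, 0.7, 5.4]
grip_width: 0.0205
gripper_force: 59.8
```

```bash
python3 - <<'E'
from h import *
f=[];z=[]
for i in range(10):
    a=capture("side");s=read_state();f.append(s["contact_force"]);z.append(s["eef_pos"][2])
print(np.mean(f,0),np.mean(z),s["gripper_force"],s["clock"])
cv2.imwrite("pics/s9.png",a);a0=cv2.imread("pics/side0.png")
d=cv2.absdiff(a,a0).max(2); print("short pin/bottle/tape/spacer/tealight diffs",[int((d[y0:y1,x0:x1]>40).sum()) for x0,y0,x1,y1 in((272,325,298,350),(215,260,245,318),(248,215,268,250),(268,275,282,292),(305,265,332,297))])
c,g=a[190:206,306:330],None
print(cv2.cvtColor(a,6)[190:206,312:322])
E
```

```text
[-1.0936537   0.06468791  5.97333717] 0.16767564110343736 59.789502024650574 16.5
short pin/bottle/tape/spacer/tealight diffs [7, 0, 0, 0, 0]
[[126  99  75  68  69  69  67  68  74 106]
 [154 111  77  68  69  69  67  73  92 136]
 [182 137  88  72  69  69  70  80 104 140]
 [193 161 117  94  84  82  81  94 114 143]
 [193 182 160 143 136 130 117 114 125 157]
 [194 183 178 176 176 169 143 132 149 182]
 [213 194 170 158 156 154 146 158 190 211]
 [231 220 182 142 131 137 158 195 221 230]
 [235 228 192 147 128 133 172 216 232 234]
 [234 225 193 150 129 132 175 220 232 227]
 [232 220 188 153 133 133 175 218 221 199]
 [229 210 181 154 134 134 172 206 195 168]
 [223 199 173 152 135 132 151 169 163 153]
 [226 203 180 156 136 132 143 150 153 152]
 [231 219 202 180 164 162 176 181 180 164]
 [233 230 226 217 211 208 218 223 219 196]]
```

```bash
python3 -c "
from workcell import *
print(finish_job())"
```

```text
the job is handed in; nothing more can be done
None
```

I handed the job in with the long pin still gripped through the guide hole and the plunger about 10 mm down by both force and height; it was held there for over two seconds, and the side camera showed no bystander or short pin moved.

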